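# Load the flask shaker

### The job

Get the flask shaker running: take the cover off its large cup and lay it flat on the bare bench, knob up. Take the two stoppered flasks out of their sloping stands and lower each very gently, without dropping or pressing it, into the cup of its own size so that it stands upright on the cup's floor; only when both are in, push the run lever all the way over, away from the robot. Leave the wash bottle, the beaker and the vial rack where they stand.

Things in the scene. Friction and masses are not known exactly. Their poses are not given: they have to be found in the camera images.
- large_flask: Large stoppered flask, amber glass, 152 mm tall: round body 84 mm wide (widest 36 mm up, ends 77 mm up), flat foot 44 mm, neck 27 mm in diameter from 77 to 142 mm up, black stopper 25 mm wide on top. About 0.17 kg. Origin: centre of the foot; z along the neck to the stopper. Starts in the large stand, its neck leaning 35 degrees from vertical to the stand's front (robot side). Grip it by the neck.
- small_flask: Small stoppered flask, amber glass, 123 mm tall: round body 64 mm wide (widest 27 mm up, ends 57 mm up), flat foot 34 mm, neck 22 mm in diameter from 57 to 113 mm up, black stopper 20 mm wide on top. About 0.10 kg. Origin: centre of the foot; z along the neck. Starts in the small stand, leaning 35 degrees in the same way.
- large_stand: Fixed white sloping bay, 102 mm wide (y), for the large flask; front = local -x. Flask foot at local (20,0,46) mm, neck leaning to -x; front wall 50 mm up along the flask, sides 30. A clear guard with aluminium lip overhangs it, 251-263 mm high, local x -38 to 100: no room for a vertical gripper, draw the flask out along its neck. Origin: on the bench, base is x -45 to 105. Stands may be swapped.
- small_stand: Fixed white sloping bay of the same kind, 82 mm wide, for the small flask; front = local -x. Flask foot at local (20,0,38) mm, neck leaning to -x; front wall 41 mm up along the flask, sides 30. Clear guard 225-237 mm high, local x -22 to 100. Origin: on the bench, base is x -45 to 105.
- large_cup_floor (a point): Centre of the inner floor of the large steel cup on the shaker (fixed); z up. Inner diameter 100 mm, 85 mm deep from floor to rim, wall 5 mm. The floor lies 63 mm above the bench. The two cups may have changed places.
- small_cup_floor (a point): Centre of the inner floor of the small steel cup on the shaker (fixed); z up. Inner diameter 80 mm, 62 mm deep, wall 5 mm; floor 63 mm above the bench. The large flask does not go in. The cups' centres are 170 mm apart.
- large_cup: The large cup as a solid, fixed on the shaker: 110 mm outside diameter, 93 mm tall. Origin: centre of its underside, 8 mm below its inner floor.
- small_cup: The small cup as a solid, fixed on the shaker: 90 mm outside diameter, 70 mm tall. Origin: centre of its underside, 8 mm below its inner floor.
- cover: Grey round cover, 120 mm in diameter, that starts on the large cup: plug 90 mm in diameter and 6 mm high below, disc from 6 to 12 mm above the origin, black knob 28 mm in diameter from 16 to 44 mm above the origin. 0.15 kg. Origin: centre of the plug's underside; z up. Laid flat on the bench, knob up, its origin is at height 0.
- shaker: The fixed flask shaker, a white box 220 (x) by 310 (y) by 55 mm high with the two cups at local x +40, y +85 and -85 mm, and the run lever at local x -70, y 0. Front faces local -x (the robot). Origin: centre of its underside, on the bench.
- run_lever (a joint): Run lever on the shaker: angle in rad. At 0 it leans towards the shaker's front (local -x, the robot); it swings about the shaker's y axis to 1.0, leaning away to local +x (running). It stays where it is left.
- run_lever_tip (a point): Centre of the run lever's round tip: pushed to the shaker's local +x.
- wash_bottle: White plastic bottle, 64 mm in diameter, 150 mm tall, to be left alone. Origin: centre of its underside.
- beaker: Glass beaker, 76 mm rim diameter, 90 mm tall, to be left alone. Origin: centre of its underside.
- vial_rack: White rack 60 by 120 mm with three amber vials with black caps, 86 mm tall in all, to be left alone. Origin: centre of its underside.
There are look-alikes about, which are no part of the job. What is shaped like the cover but blue, pink or purple is not meant.

How it is judged:
On the way, in this order (a step that is already met when the one before it is completed fails the run):
1. the cover lies flat on the bench, knob up (height (world z) of cover below 0.006 m and angle between cover's own z axis and vertical below 0.1 rad and linear speed of cover below 0.02 m/s), for 0.2 s.
2. both flasks stand upright on the floors of their own cups (horizontal distance between large_flask and large_cup_floor below 0.014 m and z of large_flask in the frame of large_cup_floor below 0.008 m and angle between each of large_flask, small_flask's own z axis and vertical below 0.2 rad and horizontal distance between small_flask and small_cup_floor below 0.014 m and z of small_flask in the frame of small_cup_floor below 0.008 m), for 0.2 s.
3. the run lever is pushed over (value of joint run_lever above 0.85 rad), for 0.1 s.
At the end, for the whole second after the job is handed in: Each flask stands in the cup of its size: foot centre within 14 mm of the cup's axis and 8 mm of its floor, upright within 0.2 rad, at rest; the cover lies flat (0.1 rad), knob up, on the bench (origin below 6 mm); the run lever is past 0.85 rad (all of step 1 and all of step 2 and linear speed of each of large_flask, small_flask below 0.02 m/s and value of joint run_lever above 0.85 rad); the robot touches nothing.
It fails at once if a flask bears on a cup with more than 30 N (pressed or knocked) (contact force between any of large_flask, small_flask and large_cup above 30 N or contact force between any of large_flask, small_flask and small_cup above 30 N).
It fails at once if a flask is dropped: it moves at more than 0.4 m/s within 20 mm of a cup's floor ((horizontal distance between large_flask and large_cup_floor below 0.03 m and z of large_flask in the frame of large_cup_floor below 0.02 m and linear speed of large_flask above 0.4 m/s) or (horizontal distance between small_flask and small_cup_floor below 0.03 m and z of small_flask in the frame of small_cup_floor below 0.02 m and linear speed of small_flask above 0.4 m/s) or (horizontal distance between small_flask and large_cup_floor below 0.03 m and z of small_flask in the frame of large_cup_floor below 0.02 m and linear speed of small_flask above 0.4 m/s)).
It fails at once if a bystander is moved by more than 30 mm (distance of any of wash_bottle, beaker, vial_rack from where it was at the start of the episode above 0.03 m).
It also fails if it takes over 72 s, if anything falls off the work surface, if the arm or the gripper's body presses on something with over 40 N, if the wrist force passes 120 N, or if a joint passes its speed limit or range.

### The arm

A 6-joint arm with a two-finger parallel gripper is mounted at the origin on the work surface. World frame = base frame: x ahead of the robot, y to its left, z up, the work surface at z = 0. Lengths are in m, angles in rad, forces in N, time in s.
With the tool pointing down it reaches from about 0.425 to 0.95 m from the base axis. Payload 3.5 kg.
Tool frame: the origin (TCP) lies between the finger pads; the fingertips stand 19 mm ahead of it and the grasp point (between the pads) is the TCP; z points along the fingers, y is the line along which they close (so a half turn about z gives the same grasp; the last joint's range is limited). The gripper opens to 85 mm and grips with 20 to 120 N. Pads are 22 mm wide; open, the fingers measure 114 mm over their backs; the gripper's body (76 mm by 85 mm) begins 54 mm behind the grasp point. The pads swing forward as they close: fully open they stand 13 mm farther back than shut.
Start: joints at [0.951, 0.286, 1.577, -0, 1.279, -0.15], TCP at [0.306, 0.602, 0.25] pointing down, gripper open.
Joint ranges: [-2.77, 2.77], [-0.9, 2.22], [0.21, 2.48], [-1.53, 4.67], [0.24, 2.81], [-2.84, 2.84]. Speed limits (rad/s): [2.79, 2.79, 3.14, 3.14, 3.14, 3.14].

### API

Orientations are given as a unit quaternion [x, y, z, w].
In Python, from plant import monitor, eyes, ctrl gives the robot as it stands.
- The arm moves only by the shell command python3 -m handwheel 'ROWS' [FORCE]. ROWS is JSON, a list of rows, each a list of 7 numbers: the shift along the tool's x, y, z in units of 40 cm (1.0 is 40 cm), then the turn, a rotation vector about the tool's x, y, z in units of pi rad (1.0 is pi rad), then the opening, from -1 (shut) to 1 (fully open). A call has 1 to 12 rows; each row is the pose to reach, as a shift and turn from the pose commanded when the call began, along the tool's axes at that moment, turning the shorter way round; what a row does not reach only later rows make up. A row lasts 1/8 s, in which the tool goes at most 62.5 mm and 10.7 degrees, less where a joint would pass 70% of its speed; a pose out of reach is approached as far as the arm can. A call with a number of a shift or a turn outside -1 to 1 is refused whole. A call with a gripper value outside its range is refused whole. The fingers move at their own pace and stop on an object; FORCE is the grip in N (left out, the last holds). Time passes only in rows, so rows that repeat a pose let the fingers close. It gives the time, the measured TCP pose, the force, the opening and the grip force at its end, in the units of the state.
- monitor.get_state(): the state, without advancing time (a new reading comes with each control period).
- eyes.read_camera(name): name is "scene" or "side" or "wrist"; returns the picture (420x560x3 uint8, red, green, blue); there is no depth.
- eyes.camera_params(name): a dict with "K" (3x3 intrinsics, pixels), "R" (3x3) and "t" (3): a world point X has camera coordinates R X + t. Camera axes: x right, y down, z forward; pixel columns grow to the right and rows downward; lengths in m; the calibration is good to about 2 mm. A picture is of the moment at which its call begins: read the wrist's pose just before it. camera_params takes no time and is no camera call; for the wrist camera it gives the pose at the moment of the call.
- ctrl.sign_off(): hands the job in; it is judged then, once.
The state is a dict: "time": time; "qpos": joint angles; "dq": joint speeds; "joint_efforts": joint torques, N m; "eef_pos": TCP position; "tcp_rot": TCP orientation; "contact_force": force on the tool from outside, world axes, zero at the start; "wrist_torque": the same for the moment, N m; "opening": opening from 0.0 (shut) to 1.0 (fully open); "finger_force": force on a finger pad.
Only numpy, scipy, OpenCV 4.12 (cv2) and the standard library are available. Lean on these libraries where they do the work, as an engineer would, in place of code of your own. Each camera call takes 0.05 s, during which the arm holds its last target. There are 200 camera calls.

## Working session

There is one attempt and no reset: what is moved stays moved. The work goes in short steps, Python scripts to look and compute and a shell command to move; the robot and the scene stay as the last step left them, time stands still between calls to the robot, and variables do not carry over. Pictures are saved under pics/ and viewed, at most 13 in all, crops included, and the job is handed in when it is done.

```bash
mkdir -p pics; ls
cat > look.py <<'E'
import cv2,sys
from plant import monitor,eyes
def snap(n,f):
    im=eyes.read_camera(n); cv2.imwrite(f'pics/{f}.png',cv2.cvtColor(im,cv2.COLOR_RGB2BGR)); return im
E
python3 - <<'E'
from look import *
import numpy as np
for n in ("scene","side","wrist"):
    p=eyes.camera_params(n); snap(n,n+"0"); print(n,np.round(p["K"],1).tolist(),np.round(p["R"],3).tolist(),np.round(p["t"],3).tolist(), np.round(-np.array(p["R"]).T@p["t"],3))
print(monitor.get_state())
E
```

```text
pics
scene [[540.0, 0.0, 278.7], [0.0, 540.0, 207.9], [0.0, 0.0, 1.0]] [[0.521, 0.854, 0.002], [0.716, -0.436, -0.545], [-0.464, 0.285, -0.839]] [-0.221, -0.353, 1.667] [ 1.142 -0.44   1.206]
side [[392.4, 0.0, 282.4], [0.0, 392.4, 210.4], [0.0, 0.0, 1.0]] [[0.75, -0.661, 0.001], [-0.37, -0.421, -0.828], [0.548, 0.621, -0.561]] [-0.444, 0.288, 0.929] [-0.069 -0.749  0.759]
wrist [[356.8, 0.0, 286.4], [0.0, 356.8, 208.3], [0.0, 0.0, 1.0]] [[0.453, 0.892, -0.002], [0.856, -0.434, 0.282], [0.25, -0.13, -0.959]] [-0.674, -0.036, 0.378] [0.241 0.634 0.371]
{'time': 0.15, 'qpos': array([ 9.50971152e-01,  2.87031521e-01,  1.57783806e+00, -4.46061866e-06,
        1.27862107e+00, -1.49993560e-01]), 'dq': array([ 0.00072762, -0.00218242, -0.00471395, -0.00062686, -0.00023094,
        0.00064122]), 'joint_efforts': array([ 1.47898812e-03, -4.06603396e+01, -2.93142593e+01, -5.08754067e-05,
        3.90787420e-03, -7.66960042e-07]), 'eef_pos': array([0.30528586, 0.60148029, 0.2492201 ]), 'tcp_rot': array([ 2.32760375e-01,  9.72533654e-01, -8.80364672e-04, -3.54346530e-04]), 'contact_force': array([-0.06194397, -0.45735077, -0.20076345]), 'wrist_torque': array([0.03332183, 0.00378136, 0.0103578 ]), 'finger_force': 0.0, 'opening': 0.9998774705652864}
```

View pics/scene0.png

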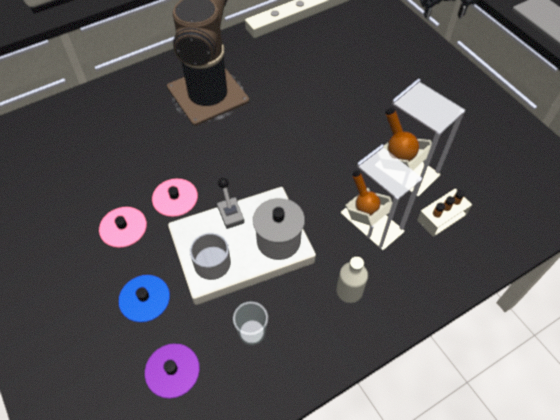

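View pics/side0.png

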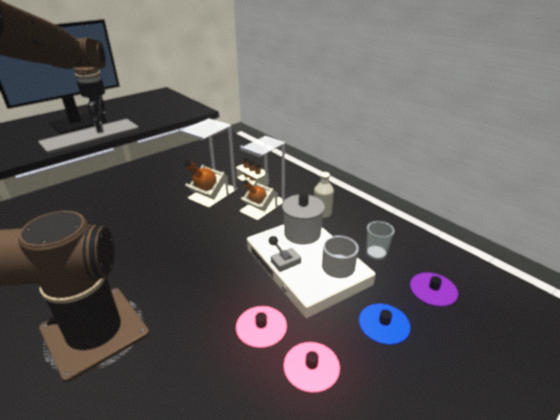

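The candidates, by scene-camera pixel:
- **Cover:** grey on the cup at (278,225) is the one I choose. Pink at (122,225) and (175,196), blue at (144,298) and purple at (172,370) are decoys.
- **Flasks:** large at (403,145), small at (368,203). The amber vials at (448,205) are not flasks.
- **Lever tip:** (223,183).

In the side view the knob is at (303,202), the lever tip at (273,241), the large flask at (203,178) and the small flask at (257,193).

```bash
cat >> look.py <<'E'
import numpy as np
from scipy.spatial.transform import Rotation as Rot
def cen(p): return -np.array(p["R"]).T@np.array(p["t"])
def ray(p,uv):
    d=np.array(p["R"]).T@np.linalg.inv(p["K"])@np.array([uv[0],uv[1],1.]); return cen(p),d/np.linalg.norm(d)
def plane(p,uv,z):
    c,d=ray(p,uv); return c+d*(z-c[2])/d[2]
def tri(obs):
    A=np.zeros((3,3));b=np.zeros(3);rs=[ray(p,uv) for p,uv in obs]
    for c,d in rs: M=np.eye(3)-np.outer(d,d);A+=M;b+=M@c
    X=np.linalg.solve(A,b); return X,max(np.linalg.norm(np.cross(X-c,d)) for c,d in rs)
def proj(p,X):
    x=np.array(p["K"])@(np.array(p["R"])@X+np.array(p["t"])); return x[:2]/x[2]
def blob(mask,near,r=None):
    n,l,s,c=cv2.connectedComponentsWithStats(mask.astype(np.uint8))
    i=[k for k in range(1,n) if s[k,4]>=8]; k=min(i,key=lambda k:np.hypot(*(c[k]-near))); return c[k],s[k],l==k
def orange(im):
    h=cv2.cvtColor(im,cv2.COLOR_RGB2HSV); return (h[...,0]<16)&(h[...,1]>150)&(h[...,2]>60)
def dark(im,t=45): return im.max(2)<t
E
python3 - <<'E'
from look import *
ims={n:cv2.cvtColor(cv2.imread(f'pics/{n}0.png'),cv2.COLOR_BGR2RGB) for n in("scene","side")}
P={n:eyes.camera_params(n) for n in ims}
def pt(nm,f,near):
    ob=[];
    for n in ims:
        uv=f(ims[n],near[n]); ob.append((P[n],uv)); print(nm,n,np.round(uv,1),end=' ')
    X,e=tri(ob); print(np.round(X,3),'res',round(e,4)); return X
def dk(im,c):
    x,y=c;m=np.zeros(im.shape[:2],bool);m[y-13:y+14,x-13:x+14]=True
    cc,s,_=blob(dark(im,50)&m,c);print(s.tolist(),end=' ');return cc
pt('knob',dk,dict(scene=(278,214),side=(303,200)))
pt('tip',dk,dict(scene=(223,183),side=(273,241)))
def body(im,c):
    _,s,m=blob(orange(im),c);d=cv2.distanceTransform(m.astype(np.uint8),cv2.DIST_L2,5);k=np.unravel_index(d.argmax(),d.shape);print(s.tolist(),round(d.max(),1),end=' ');return np.array(k[::-1])
def nend(im,c):
    b=body(im,c);_,s,m=blob(orange(im),c);y,x=np.nonzero(m);r=np.hypot(x-b[0],y-b[1]);q=r>r.max()-3;return np.array([x[q].mean(),y[q].mean()])
for nm,a in (('L',dict(scene=(403,145),side=(203,178))),('S',dict(scene=(368,203),side=(257,193)))):
    B=pt(nm+'body',body,a);N=pt(nm+'nend',nend,a);v=N-B;print(nm,'dir',np.round(v/np.linalg.norm(v),3),'len',np.linalg.norm(v))
out=[cv2.resize(ims['scene'][70:260,330:480],None,fx=3,fy=3,interpolation=2)[:570],cv2.resize(ims['scene'][160:310,160:330],None,fx=2,fy=2,interpolation=2)]
c=np.zeros((570,795,3),np.uint8);c[:,:450]=out[0];c[:300,455:795]=out[1]
c[302:562,455:795]=cv2.resize(ims['side'][170:300,220:390],None,fx=2,fy=2,interpolation=2)
cv2.imwrite('pics/crop1.png',c[...,::-1])
E
```

```text
[274, 208, 10, 14, 106] knob scene [278.1 214.7] [300, 196, 7, 9, 50] knob side [302.9 200.6] [ 0.582 -0.098  0.169] res 0.0007
[217, 177, 12, 12, 96] tip scene [222.7 182.4] Traceback (most recent call last):
  File "<stdin>", line 13, in <module>
  File "<stdin>", line 7, in pt
  File "<stdin>", line 11, in dk
  File "look.py", line 20, in blob
    i=[k for k in range(1,n) if s[k,4]>=8]; k=min(i,key=lambda k:np.hypot(*(c[k]-near))); return c[k],s[k],l==k
                                              ~~~^^^^^^^^^^^^^^^^^^^^^^^^^^^^^^^^^^^^^^^
ValueError: min() iterable argument is empty
```

Run:
```python
from look import *
ims={n:cv2.cvtColor(cv2.imread(f'pics/{n}0.png'),cv2.COLOR_BGR2RGB) for n in("scene","side")}
P={n:eyes.camera_params(n) for n in ims}
def pt(nm,f,near):
    ob=[];
    for n in ims:
        uv=f(ims[n],near[n]); ob.append((P[n],uv)); print(nm,n,np.round(uv,1),end=' ')
    X,e=tri(ob); print(np.round(X,3),'res',round(e,4)); return X
print(ims['side'][233:250:2,273].max(1))
pt('tip',lambda im,c:c,dict(scene=(222.7,182.4),side=(273,240.5)))
def body(im,c):
    _,s,m=blob(orange(im),c);d=cv2.distanceTransform(m.astype(np.uint8),cv2.DIST_L2,5);k=np.unravel_index(d.argmax(),d.shape);print(s.tolist(),round(d.max(),1),end=' ');return np.array(k[::-1])
def nend(im,c):
    b=body(im,c);_,s,m=blob(orange(im),c);y,x=np.nonzero(m);r=np.hypot(x-b[0],y-b[1])*(y<b[1]);q=r>r.max()-3;return np.array([x[q].mean(),y[q].mean()])
for nm,a in (('L',dict(scene=(403,145),side=(203,178))),('S',dict(scene=(368,203),side=(257,193)))):
    B=pt(nm+'body',body,a);N=pt(nm+'nend',nend,a);v=N-B;print(nm,'dir',np.round(v/np.linalg.norm(v),3),'len',np.linalg.norm(v))
out=[cv2.resize(ims['scene'][70:260,330:480],None,fx=3,fy=3,interpolation=2)[:570],cv2.resize(ims['scene'][160:310,160:330],None,fx=2,fy=2,interpolation=2)]
c=np.zeros((570,795,3),np.uint8);c[:,:450]=out[0];c[:300,455:795]=out[1]
c[302:562,455:795]=cv2.resize(ims['side'][170:300,220:390],None,fx=2,fy=2,interpolation=2)
cv2.imwrite('pics/crop1.png',c[...,::-1])
```

```text
[248 215  74  67  57  56 185 251 250]
tip scene [222.7 182.4] tip side [273.  240.5] [ 0.423 -0.157  0.148] res 0.0005
[387, 111, 32, 49, 786] 5.2 Lbody scene [404 141] [188, 163, 27, 26, 393] 9.2 Lbody side [203 177] [0.517 0.336 0.088] res 0.0021
[387, 111, 32, 49, 786] 5.2 Lnend scene [391.3 114.3] [188, 163, 27, 26, 393] 9.2 Lnend side [190.7 166.1] [0.466 0.318 0.156] res 0.0023
L dir [-0.581 -0.217  0.785] len 0.08645313495428622
[353, 174, 27, 40, 500] 5.4 Sbody scene [367 203] [249, 186, 16, 14, 172] 6.2 Sbody side [256 192] [0.612 0.15  0.068] res 0.0054
[353, 174, 27, 40, 500] 5.4 Snend scene [357.2 176.2] [249, 186, 16, 14, 172] 6.2 Snend side [256.5 188.4] [0.576 0.126 0.124] res 0.0166
S dir [-0.509 -0.346  0.788] len 0.07118416242454224
```

View pics/crop1.png

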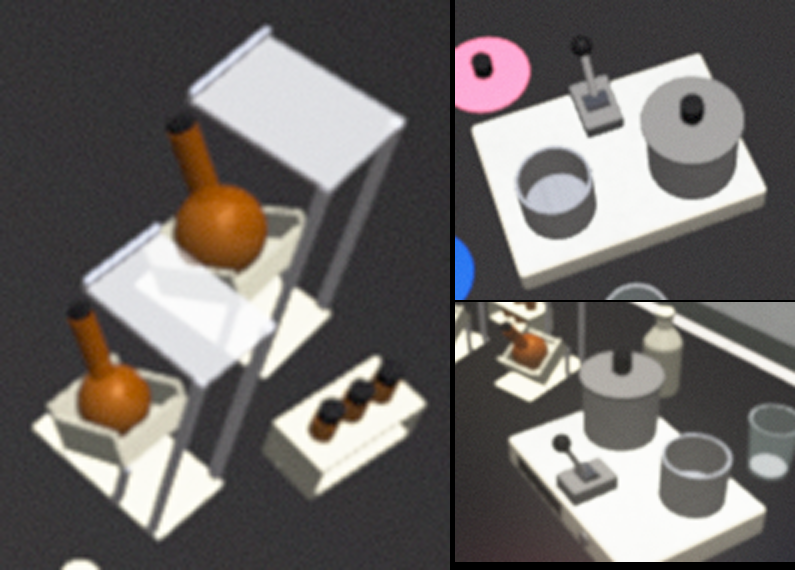

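The crop confirms that the grey, knobbed cover is on the large cup, which is at the +y side. The small cup is empty. The small flask is in the near stand, in front of the vial rack, and the large flask is in the far one.

Run:
```python
from look import *
P=eyes.camera_params('scene');S=eyes.camera_params('side')
c1=lambda x,y:(330+x/3,70+y/3); c2=lambda x,y:(160+(x-455)/2,160+y/2); c3=lambda x,y:(220+(x-455)/2,170+(y-302)/2)
def pr(n,X):print(n,np.round(X,3))
for q in ((473,128),(700,55),(765,186),(525,272)): pr('shk',plane(P,c2(*q),.055))
for q in ((33,427),(158,538),(222,485)): pr('sst',plane(P,c1(*q),.004))
for q in ((265,375),(330,313)): pr('lst',plane(P,c1(*q),.004))
for q in ((85,283),(157,228)): pr('slip',plane(P,c1(*q),.237))
for q in ((190,97),(268,30)): pr('llip',plane(P,c1(*q),.263))
pr('scup rim scene',plane(P,c2(556,180),.125));pr('scup side',plane(S,c3(696,460),.125))
pr('cover disc scene',plane(P,c2(692,124),.154));pr('knob',plane(P,(278.1,214.7),.172))
# bystanders
pr('bottle top',plane(P,(356,265),.15));pr('beaker rim',plane(P,(251,319),.09));pr('rack',plane(P,c1(350,400),.05))
ims=cv2.cvtColor(cv2.imread('pics/scene0.png'),cv2.COLOR_BGR2HSV)
for n,q in (('pk1',(122,225)),('pk2',(175,196)),('blue',(144,298)),('purp',(172,370))): pr(n,plane(P,q,.01))
for q in ((181,117),(80,303)): pr('stopper top for z .2/.165',plane(P,c1(*q),.19 if q[0]>100 else .155))
```

```text
shk [ 0.403 -0.308  0.055]
shk [ 0.456 -0.008  0.055]
shk [ 0.661 -0.042  0.055]
shk [ 0.611 -0.339  0.055]
sst [0.574 0.101 0.004]
sst [0.72  0.128 0.004]
sst [0.707 0.206 0.004]
lst [0.637 0.311 0.004]
lst [0.614 0.407 0.004]
slip [0.599 0.104 0.237]
slip [0.584 0.183 0.237]
llip [0.506 0.27  0.263]
llip [0.479 0.372 0.263]
scup rim scene [ 0.56  -0.265  0.125]
scup side [ 0.546 -0.273  0.125]
cover disc scene [ 0.592 -0.103  0.154]
knob [ 0.584 -0.1    0.172]
bottle top [ 0.772 -0.015  0.15 ]
beaker rim [ 0.739 -0.263  0.09 ]
rack [0.714 0.328 0.05 ]
pk1 [ 0.314 -0.408  0.01 ]
pk2 [ 0.303 -0.252  0.01 ]
blue [ 0.531 -0.441  0.01 ]
purp [ 0.722 -0.458  0.01 ]
stopper top for z .2/.165 [0.471 0.304 0.19 ]
stopper top for z .2/.165 [0.567 0.134 0.155]
```

Estimates agree with the text. The knob triangulates at z 0.169 against an expected 0.172. The shaker yaw is about -9.5°, and the two stands are at about 14° (large) and 10° (small). I'll start with the cover and look at it from above with the wrist camera.

```bash
cat > go.py <<'E'
# python3 go.py x y z az tilt [az2]: tool y azimuth az(deg), tool z leaning forward by tilt deg
import sys
from look import *
def pose(az,tilt):
    y=np.array([np.cos(az),np.sin(az),0]); f=np.array([np.sin(az),-np.cos(az),0])
    z=f*np.sin(tilt)-np.array([0,0,1])*np.cos(tilt); return np.c_[np.cross(y,z),y,z]
if __name__=='__main__':
    a=list(map(float,sys.argv[1:])); s=monitor.get_state(); R=Rot.from_quat(s['tcp_rot']).as_matrix()
    T=pose(*np.radians(a[3:5])); d=R.T@(np.array(a[:3])-s['eef_pos'])
    r=Rot.from_matrix(R.T@T).as_rotvec()
    print('pos',s['eef_pos'].round(4),'t',s['time'],'q',s['qpos'].round(2),'F',s['contact_force'].round(1),'open',round(s['opening'],3))
    print('row',(d/.4).round(4).tolist(),(r/np.pi).round(4).tolist(),'mm',round(np.linalg.norm(d)*1e3),'deg',np.degrees(np.linalg.norm(r)).round(1))
E
python3 go.py 0.306 0.602 0.42 80 0; python3 go.py 0.57 -0.10 0.33 80 0
```

```text
pos [0.3053 0.6015 0.2492] t 0.15 q [ 0.95  0.29  1.58 -0.    1.28 -0.15] F [-0.1 -0.5 -0.2] open 1.0
row [-0.0009, 0.0012, -0.427] [-0.0006, -0.0002, -0.094] mm 171 deg 16.9
pos [0.3053 0.6015 0.2492] t 0.15 q [ 0.95  0.29  1.58 -0.    1.28 -0.15] F [-0.1 -0.5 -0.2] open 1.0
row [-1.384, -1.2644, -0.2] [-0.0006, -0.0002, -0.094] mm 754 deg 16.9
```

```bash
python3 go.py 0.44 0.25 0.44 80 0; python3 -m handwheel '[[0,0,-0.45,0,0,0,1],[0,0,-0.45,0,0,0,1],[0,0,-0.45,0,0,-0.09,1]]'
```

```text
pos [0.3053 0.6015 0.2492] t 0.15 q [ 0.95  0.29  1.58 -0.    1.28 -0.15] F [-0.1 -0.5 -0.2] open 1.0
row [-0.698, -0.6319, -0.476] [-0.0006, -0.0002, -0.094] mm 422 deg 16.9
time: 0.52
eef_pos: [0.3054, 0.6017, 0.4326]
tcp_rot: [0.138, 0.99, 0.0, 0.0]
contact_force: [-0.4, 0.1, 0.9]
opening: 1.003
finger_force: 0.0
```

```bash
python3 go.py 0.44 0.25 0.44 80 0
```

```text
pos [0.3054 0.6017 0.4326] t 0.525 q [ 0.95  0.21  1.34  0.    1.59 -0.34] F [-0.4  0.1  0.9] open 1.003
row [-0.5643, -0.7536, -0.019] [0.0002, 0.0001, -0.0327] mm 377 deg 5.9
```

```bash
python3 -m handwheel '[[-0.56,-0.75,0,0,0,-0.02,1],[-0.56,-0.75,0,0,0,-0.02,1],[-0.56,-0.75,0,0,0,-0.02,1],[-0.56,-0.75,0,0,0,-0.02,1],[-0.56,-0.75,0,0,0,-0.02,1],[-0.56,-0.75,0,0,0,-0.02,1],[-0.56,-0.75,0,0,0,-0.02,1]]'; python3 go.py 0.555 -0.10 0.33 80 0
```

```text
time: 1.4
eef_pos: [0.4383, 0.2479, 0.43]
tcp_rot: [0.113, 0.994, -0.0, -0.0]
contact_force: [-1.0, 0.9, -0.2]
opening: 1.0
finger_force: 0.0
pos [0.4383 0.2479 0.43  ] t 1.4 q [ 0.31 -0.18  1.74 -0.    1.58 -1.03] F [-1.   0.9 -0.2] open 1.0
row [-0.4792, -0.782, 0.2506] [-0.0003, 0.0, -0.0164] mm 380 deg 3.0
```

```bash
python3 -m handwheel '[[-0.48,-0.78,0.1,0,0,-0.016,1],[-0.48,-0.78,0.1,0,0,-0.016,1],[-0.48,-0.78,0.1,0,0,-0.016,1],[-0.48,-0.78,0.1,0,0,-0.016,1],[-0.48,-0.78,0.1,0,0,-0.016,1],[-0.48,-0.78,0.25,0,0,-0.016,1],[-0.48,-0.78,0.25,0,0,-0.016,1],[-0.48,-0.78,0.25,0,0,-0.016,1]]'
python3 - <<'E'
from look import *
p=eyes.camera_params('wrist');im=snap('wrist','w1')
print(cen(p).round(3),monitor.get_state()['eef_pos'])
for n,X in (('knob',(.583,-.099,.172)),('tip',(.423,-.157,.148)),('scup',(.559,-.265,.148))):print(n,proj(p,np.array(X)).round())
E
```

```text
time: 2.4
eef_pos: [0.5561, -0.0943, 0.3282]
tcp_rot: [0.085, 0.996, 0.001, -0.002]
contact_force: [0.2, 0.6, 0.8]
opening: 0.998
finger_force: 0.0
[ 0.486 -0.082  0.451] [ 0.55664024 -0.09381622  0.33041522]
knob [286. 230.]
tip [178.  39.]
scup [ 99. 225.]
```

View pics/w1.png

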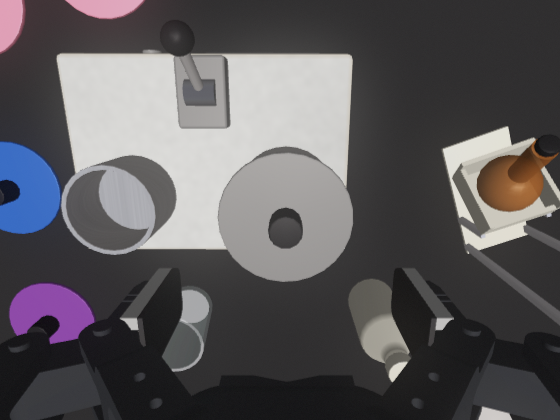

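The wrist view shows the knob at (286,228), within 2 px of the prediction, the lever tip at (178,38), the small cup's rim around (109,210) and the shaker's front corners at (58,55) and (352,55).

```bash
python3 - <<'E'
from look import *
p=eyes.camera_params('wrist'); sc=eyes.camera_params('scene')
im=cv2.imread('pics/w1.png'); g=cv2.cvtColor(im,cv2.COLOR_BGR2GRAY)
kc,s,_=blob((g<62)&(np.hypot(*np.mgrid[-228:192,-286:274])<28),(286,228)); print('knob',kc,s)
X,e=tri([(p,kc),(sc,(278.1,214.7))]);print('knob tri',X.round(4),round(e,4),'plane .172',plane(p,kc,.172).round(4))
from look import plane
# disc: contour of cover against background
m=((g>90)&(g<175)).astype(np.uint8); n,l=cv2.connectedComponents(m)
r=(l==l[180,286]).astype(np.uint8);
c=max(cv2.findContours(r,0,1)[0],key=cv2.contourArea)[:,0]; c=c[c[:,1]>200]
el=cv2.fitEllipse(c); print('disc',el, plane(p,el[0],.154).round(4), 'diam', np.linalg.norm(plane(p,(el[0][0]+max(el[1])/2,el[0][1]),.154)-plane(p,(el[0][0]-max(el[1])/2,el[0][1]),.154)))
for q in ((58,55),(352,55),(347,249),(84,249)): print(plane(p,q,.055).round(4))
for u in ((62,205),(156,213),(112,253),(105,167)): print('rim',plane(p,u,.125).round(4))
print('tip',tri([(p,(178,38)),(sc,(222.7,182.4))]))
E
python3 go.py 0.5835 -0.098 0.235 80 0
```

```text
knob [284.81272085 215.72084806] [269 208  33  23 283]
knob tri [ 0.5773 -0.0971  0.1599] 0.0015 plane .172 [ 0.5728 -0.0978  0.172 ]
disc ((283.04571533203125, 228.31346130371094), (102.74270629882812, 141.63658142089844), 85.40599060058594) [ 0.5897 -0.1024  0.154 ] diam 0.1256183650121686
[ 0.3986 -0.3057  0.055 ]
[ 0.4495 -0.0068  0.055 ]
[ 0.6631 -0.0379  0.055 ]
[ 0.61   -0.3493  0.055 ]
rim [ 0.5412 -0.3082  0.125 ]
rim [ 0.5639 -0.222   0.125 ]
rim [ 0.5969 -0.2763  0.125 ]
rim [ 0.5129 -0.2565  0.125 ]
tip (array([ 0.42241249, -0.15739238,  0.14632886]), np.float64(0.00023286830084176004))
pos [ 0.5566 -0.0938  0.3304] t 2.45 q [-0.35 -0.01  1.76  0.    1.39 -1.75] F [-0.3  0.7  0.2] open 0.996
row [-0.0682, 0.0007, 0.2385] [0.0003, -0.0003, 0.002] mm 99 deg 0.4
```

```bash
python3 -m handwheel '[[-0.066,0.002,0.24,0,0,0.002,1],[-0.066,0.002,0.24,0,0,0.002,1],[-0.066,0.002,0.24,0,0,0.002,1],[-0.066,0.002,0.32,0,0,0.002,1],[-0.066,0.002,0.38,0,0,0.002,1],[-0.066,0.002,0.38,0,0,0.002,1]]' 30;  python3 go.py 0.583 -0.0985 0.178 80.3 0
```

```text
time: 3.2
eef_pos: [0.583, -0.0977, 0.1799]
tcp_rot: [0.087, 0.996, -0.0, 0.0]
contact_force: [0.2, 0.3, -0.5]
opening: 1.001
finger_force: 0.0
pos [ 0.583  -0.0977  0.1799] t 3.2 q [-0.34  0.17  1.85  0.    1.12 -1.73] F [ 0.2  0.3 -0.5] open 1.001
row [-0.0005, -0.002, 0.0048] [0.0, 0.0002, -0.0016] mm 2 deg 0.3
```

```bash
python3 -m handwheel '[[0,0,0,0,0,0,-1],[0,0,0,0,0,0,-1],[0,0,0,0,0,0,-1],[0,0,0,0,0,0,-1],[0,0,0,0,0,0,-1],[0,0,0,0,0,0,-1],[0,0,-0.02,0,0,0,-1],[0,0,-0.06,0,0,0,-1],[0,0,-0.15,0,0,0,-1],[0,0,-0.25,0,0,0,-1],[0,0,-0.25,0,0,0,-1]]' 40;  python3 go.py 0.45 0.115 0.27 80.3 0
```

```text
time: 4.58
eef_pos: [0.5846, -0.0993, 0.2837]
tcp_rot: [0.088, 0.996, -0.001, 0.004]
contact_force: [0.7, -0.3, -1.3]
opening: 0.315
finger_force: 39.5
pos [ 0.5846 -0.0993  0.2837] t 4.575 q [-0.34  0.08  1.75  0.    1.3  -1.73] F [ 0.7 -0.3 -1.3] open 0.315
row [0.4252, 0.4688, 0.0296] [-0.0005, 0.0029, -0.002] mm 253 deg 0.6
```

```bash
python3 -m handwheel '[[0.42,0.47,0.03,0,0.001,0,-1],[0.42,0.47,0.03,0,0.001,0,-1],[0.42,0.47,0.03,0,0.001,0,-1],[0.42,0.47,0.03,0,0.001,0,-1],[0.42,0.47,0.03,0,0.001,0,-1],[0.42,0.47,0.03,0,0.001,0,-1],[0.42,0.47,0.2,0,0.001,0,-1],[0.42,0.47,0.35,0,0.001,0,-1],[0.42,0.47,0.48,0,0.001,0,-1],[0.42,0.47,0.57,0,0.001,0,-1],[0.42,0.47,0.57,0,0.001,0,-1]]';  python3 go.py 0.45 0.115 0.037 80.3 0
```

```text
time: 5.95
eef_pos: [0.4479, 0.1144, 0.047]
tcp_rot: [0.089, 0.996, -0.0, -0.006]
contact_force: [0.3, -0.6, -1.4]
opening: 0.312
finger_force: 39.7
pos [0.4479 0.1144 0.047 ] t 5.95 q [ 0.03  0.11  2.21  0.    0.84 -1.36] F [ 0.3 -0.6 -1.4] open 0.312
row [-0.0052, 0.0025, 0.025] [-0.0006, -0.0037, -0.0027] mm 10 deg 0.8
```

```bash
python3 -m handwheel '[[0,0,0,0,-0.0037,0,-1],[0,0,0.01,0,-0.0037,0,-1],[0,0,0.018,0,-0.0037,0,-1],[0,0,0.018,0,-0.0037,0,-1]]';  python3 go.py 0.45 0.115 0.037 80.3 0
```

```text
time: 6.45
eef_pos: [0.4503, 0.1159, 0.0435]
tcp_rot: [0.088, 0.996, -0.0, 0.005]
contact_force: [-0.5, -0.1, -1.6]
opening: 0.314
finger_force: 39.7
pos [0.4503 0.1159 0.0435] t 6.45 q [ 0.03  0.11  2.21 -0.    0.81 -1.36] F [-0.5 -0.1 -1.6] open 0.314
row [0.0004, -0.0023, 0.0163] [0.0, 0.0029, -0.0019] mm 7 deg 0.6
```

```bash
python3 -m handwheel '[[0,0,0.005,0,0.0025,0,-1],[0,0,0.01,0,0.0025,0,-1],[0,0,0.01,0,0.0025,0,-1]]';  python3 -m handwheel '[[0,0,0.003,0,0,0,-1],[0,0,0.006,0,0,0,-1],[0,0,0.006,0,0,0,-1]]';python3 go.py 0.45 0.115 0.037 80.3 0
```

```text
time: 6.82
eef_pos: [0.45, 0.1158, 0.0389]
tcp_rot: [0.088, 0.996, -0.0, 0.0]
contact_force: [0.2, 0.0, -1.7]
opening: 0.311
finger_force: 39.7
time: 7.2
eef_pos: [0.4502, 0.1158, 0.0377]
tcp_rot: [0.088, 0.996, -0.0, -0.0]
contact_force: [-3.4, 0.2, 6.8]
opening: 0.315
finger_force: 40.7
pos [0.4502 0.1158 0.0377] t 7.2 q [ 0.03  0.13  2.21 -0.    0.81 -1.36] F [-3.4  0.2  6.8] open 0.315
row [0.0001, -0.0022, 0.0017] [-0.0001, -0.0002, -0.0019] mm 1 deg 0.3
```

```bash
python3 -m handwheel '[[0,0,-0.002,0,0,0,0],[0,0,-0.002,0,0,0,1],[0,0,-0.002,0,0,0,1],[0,0,-0.002,0,0,0,1],[0,0,-0.1,0,0,0,1],[0,0,-0.25,0,0,0,1],[0,0,-0.4,0,0,0,1],[0,0,-0.5,0,0,0,1],[0,0,-0.5,0,0,0,1]]';python3 go.py 0.41 0.307 0.245 104 35
python3 - <<'E'
from look import *
p=eyes.camera_params('scene'); a=snap('scene','s1'); snap('side','d1')
h=cv2.cvtColor(a,cv2.COLOR_RGB2HSV)
print(proj(p,np.array([.45,.1155,.03])),a[150:200:5,290:330:5].max(2))
E
```

```text
time: 8.32
eef_pos: [0.4522, 0.116, 0.2412]
tcp_rot: [0.088, 0.996, 0.001, 0.005]
contact_force: [-0.1, -0.1, -0.2]
opening: 1.001
finger_force: 0.0
pos [0.4522 0.116  0.2412] t 8.325 q [ 0.03 -0.19  2.08 -0.    1.23 -1.36] F [-0.1 -0.1 -0.2] open 1.001
row [0.1872, 0.4519, -0.0104] [-0.0408, -0.1884, -0.1293] mm 196 deg 41.8
[320.02228806 172.03510035] [[ 52  55  58  55  56  53  57  54]
 [ 52  58  54  55  53  54  58  54]
 [ 52  53  56  53  81 144 144 134]
 [ 56  57  52 157 167 166 133 165]
 [ 60  56 136 163 167 141  44  83]
 [ 57  55 166 166 165 121  14 107]
 [ 54  57 160 169 169 167 154 166]
 [ 56  58  70 164 167 166 166 166]
 [ 57  56  55  84 167 166 169 166]
 [ 55  59  60  53  58  64  94  76]]
```

```bash
python3 -m handwheel '[[0.1,0.25,-0.05,-0.0408,-0.1884,-0.1293,1],[0.15,0.45,-0.05,-0.0408,-0.1884,-0.1293,1],[0.187,0.452,-0.01,-0.0408,-0.1884,-0.1293,1],[0.187,0.452,-0.01,-0.0408,-0.1884,-0.1293,1],[0.187,0.452,-0.01,-0.0408,-0.1884,-0.1293,1],[0.187,0.452,-0.01,-0.0408,-0.1884,-0.1293,1],[0.187,0.452,-0.01,-0.0408,-0.1884,-0.1293,1]]';python3 go.py 0.41 0.307 0.245 104 35
python3 - <<'E'
from look import *
p=eyes.camera_params('wrist'); a=snap('wrist','w2'); snap('scene','s2'); print(cen(p).round(3))
E
```

```text
time: 9.3
eef_pos: [0.4093, 0.3063, 0.2413]
tcp_rot: [-0.115, 0.948, 0.037, 0.294]
contact_force: [0.2, -0.7, 0.4]
opening: 1.002
finger_force: 0.0
pos [0.4093 0.3063 0.2413] t 9.3 q [ 0.51 -0.33  2.28 -0.26  0.63 -1.13] F [ 0.2 -0.7  0.4] open 1.002
row [-0.0069, 0.0013, -0.0064] [0.0, -0.0029, -0.0012] mm 4 deg 0.6
[0.284 0.275 0.301]
```

View pics/w2.png

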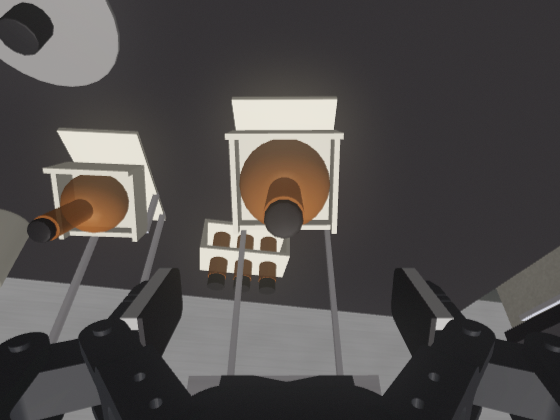

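The wrist view shows the large flask's stopper at (283,218), straight ahead of the tool with its stand square to the camera. The small flask's stopper is at (40,230), and the cover lies flat on the bench at the upper left.

Run:
```python
from look import *
p=eyes.camera_params('wrist'); sc=eyes.camera_params('scene'); sd=eyes.camera_params('side')
yL=np.radians(14);yS=np.radians(10)
for n,foot,y,h,uv,s0 in (('L',(.542,.340,.046),yL,.152,(283,219),(390.2,109.8)),('S',(.631,.1525,.038),yS,.123,(40,231),(356.8,171.5))):
    d=np.array([-.5736*np.cos(y),-.5736*np.sin(y),.8192]); T=np.array(foot)+h*d
    print(n,'pred top',T.round(4),'wrist px',proj(p,T).round(1),'scene',proj(sc,T).round(1))
    X,e=tri([(p,uv),(sc,s0)]); print('  tri',X.round(4),round(e,4),'foot from tri',(X-h*d).round(4))
    B=np.array(foot)+(.036 if n=='L' else .027)*d; print('  body px',proj(p,B).round(1),proj(sc,B).round(1))
for q in ((233,98),(336,98)):print('Lfront base',plane(p,q,.004).round(4))
for q in ((58,131),(137,134)):print('Sfront base',plane(p,q,.004).round(4))
```

```text
L pred top [0.4574 0.3189 0.1705] wrist px [287.1 227.2] scene [390.3 108.8]
  tri [0.4572 0.3177 0.1659] 0.0019 foot from tri [0.5418 0.3388 0.0414]
  body px [286.8 186.9] [403.6 146.3]
S pred top [0.5615 0.1402 0.1388] wrist px [ 39.9 238.5] scene [356.5 172.4]
  tri [0.5571 0.1422 0.1356] 0.0022 foot from tri [0.6266 0.1544 0.0348]
  body px [ 96.3 206.4] [368.3 204. ]
Lfront base [0.4879 0.2737 0.004 ]
Lfront base [0.4644 0.3694 0.004 ]
Sfront base [0.5706 0.1019 0.004 ]
Sfront base [0.5552 0.1814 0.004 ]
```

```bash
python3 go.py 0.4793 0.3232 0.1346 104 35
```

```text
pos [0.4092 0.3063 0.2413] t 9.4 q [ 0.51 -0.33  2.28 -0.26  0.63 -1.13] F [-0.1 -0.3  0.1] open 0.997
row [0.0025, -0.0016, 0.322] [0.0001, -0.0028, -0.0011] mm 129 deg 0.5
```

```bash
python3 -m handwheel '[[0.002,-0.002,0.12,0,-0.003,-0.001,1],[0.002,-0.002,0.2,0,-0.003,-0.001,1],[0.002,-0.002,0.27,0,-0.003,-0.001,1],[0.002,-0.002,0.32,0,-0.003,-0.001,1],[0.002,-0.002,0.32,0,-0.003,-0.001,1],[0.002,-0.002,0.32,0,-0.003,-0.001,1]]' 20; python3 go.py 0.4793 0.3232 0.1346 104 35;  python3 - <<'E'
from look import *
print(eyes.camera_params('wrist')['K'][0][0]); snap('wrist','w3')
E
```

```text
time: 10.15
eef_pos: [0.4783, 0.3236, 0.1355]
tcp_rot: [-0.117, 0.946, 0.037, 0.299]
contact_force: [-0.3, -0.5, 0.4]
opening: 1.002
finger_force: 0.0
pos [0.4783 0.3236 0.1355] t 10.15 q [ 0.47 -0.    2.22 -0.38  0.35 -1.03] F [-0.3 -0.5  0.4] open 1.002
row [-0.0006, -0.0015, 0.0032] [0.0004, 0.0004, 0.0004] mm 1 deg 0.1
356.7638519210148
```

View pics/w3.png

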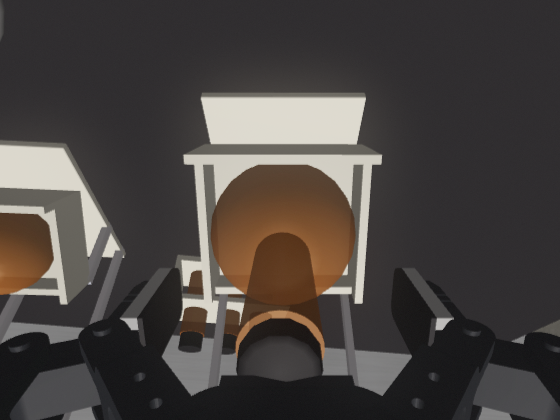

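The stopper at (280,360) sits centred between the pads, with the neck running straight ahead along the tool. I'll close, then draw the flask out along the neck.

```bash
python3 -m handwheel '[[0,0,0,0,0,0,-1],[0,0,0,0,0,0,-1],[0,0,0,0,0,0,-1],[0,0,0,0,0,0,-1],[0,0,0,0,0,0,-1],[0,0,0,0,0,0,-1],[0,0,-0.03,0,0,0,-1],[0,0,-0.08,0,0,0,-1],[0,0,-0.16,0,0,0,-1],[0,0,-0.26,0,0,0,-1],[0,0,-0.36,0,0,0,-1],[0,0,-0.4,0,0,0,-1]]' 45; python3 go.py 0.40 0.22 0.36 95 20; python3 go.py 0.40 0.30 0.38 104 35
```

```text
time: 11.7
eef_pos: [0.3874, 0.3014, 0.2675]
tcp_rot: [-0.117, 0.946, 0.038, 0.299]
contact_force: [-0.2, 0.4, -1.2]
opening: 0.303
finger_force: 44.5
pos [0.3874 0.3014 0.2675] t 11.7 q [ 0.53 -0.42  2.29 -0.25  0.69 -1.14] F [-0.2  0.4 -1.2] open 0.303
row [-0.1175, -0.2045, -0.2005] [0.0241, 0.0837, 0.0451] mm 124 deg 17.7
pos [0.3874 0.3014 0.2675] t 11.7 q [ 0.53 -0.42  2.29 -0.25  0.69 -1.14] F [-0.2  0.4 -1.2] open 0.303
row [-0.1862, -0.0106, -0.213] [0.001, 0.0006, 0.0005] mm 113 deg 0.2
```

```bash
python3 -m handwheel '[[-0.19,-0.01,-0.21,0,0,0,-1],[-0.19,-0.01,-0.21,0,0,0,-1],[-0.19,-0.01,-0.21,0,0,0,-1]]'; python3 go.py 0.47 0.1 0.39 90 15;python3 go.py 0.583 -0.098 0.34 80.3 0
```

```text
time: 12.08
eef_pos: [0.4041, 0.3015, 0.3844]
tcp_rot: [-0.117, 0.945, 0.039, 0.303]
contact_force: [0.2, -0.7, -1.7]
opening: 0.305
finger_force: 44.6
pos [0.4041 0.3015 0.3844] t 12.075 q [ 0.51 -0.47  2.11 -0.19  0.9  -1.24] F [ 0.2 -0.7 -1.7] open 0.305
row [-0.039, -0.5287, 0.0083] [0.0347, 0.1134, 0.071] mm 212 deg 24.9
pos [0.4041 0.3015 0.3844] t 12.075 q [ 0.51 -0.47  2.11 -0.19  0.9  -1.24] F [ 0.2 -0.7 -1.7] open 0.305
row [-0.0917, -1.0782, 0.1974] [0.0421, 0.1944, 0.1279] mm 440 deg 42.6
```

```bash
python3 -m handwheel '[[-0.039,-0.529,0.008,0.035,0.113,0.071,-1],[-0.039,-0.529,0.008,0.035,0.113,0.071,-1],[-0.039,-0.529,0.008,0.035,0.113,0.071,-1],[-0.039,-0.529,0.008,0.035,0.113,0.071,-1],[-0.039,-0.529,0.008,0.035,0.113,0.071,-1]]'; python3 go.py 0.583 -0.098 0.34 80.3 0
```

```text
time: 12.7
eef_pos: [0.4686, 0.0979, 0.3819]
tcp_rot: [0.002, 0.992, -0.003, 0.125]
contact_force: [-0.4, 1.0, -1.3]
opening: 0.305
finger_force: 45.1
pos [0.4686 0.0979 0.3819] t 12.7 q [-0.   -0.37  1.99 -0.01  1.27 -1.57] F [-0.4  1.  -1.3] open 0.305
row [-0.2522, -0.488, 0.1754] [0.0049, 0.0797, 0.0526] mm 231 deg 17.2
```

```bash
python3 -m handwheel '[[-0.252,-0.488,0.175,0.005,0.08,0.053,-1],[-0.252,-0.488,0.175,0.005,0.08,0.053,-1],[-0.252,-0.488,0.175,0.005,0.08,0.053,-1],[-0.252,-0.488,0.175,0.005,0.08,0.053,-1],[-0.252,-0.488,0.175,0.005,0.08,0.053,-1],[-0.252,-0.488,0.175,0.005,0.08,0.053,-1]]'; python3 go.py 0.583 -0.098 0.25 80.3 0
python3 - <<'E'
from look import *
a=snap('side','d2');b=snap('scene','s3');
P=eyes.camera_params('side');S=eyes.camera_params('scene')
for X in((.583,-.098,.23),(.583,-.098,.148)):print(proj(P,np.array(X)),proj(S,np.array(X)))
c=np.zeros((600,800,3),np.uint8);c[:600,:400]=cv2.resize(a[90:290,240:373],(400,600),interpolation=2);c[:600,400:]=cv2.resize(b[90:290,220:353],(400,600),interpolation=2)
cv2.imwrite('pics/crop2.png',c[...,::-1])
E
```

```text
time: 13.45
eef_pos: [0.5838, -0.0946, 0.3424]
tcp_rot: [0.083, 0.997, 0.0, 0.001]
contact_force: [-0.0, 0.2, -1.5]
opening: 0.303
finger_force: 45.5
pos [ 0.5838 -0.0946  0.3424] t 13.45 q [-0.33  0.05  1.68  0.    1.41 -1.74] F [-0.   0.2 -1.5] open 0.303
row [0.0009, -0.009, 0.2311] [0.0003, 0.0006, 0.0011] mm 92 deg 0.2
[303.95131848 181.78198618] [278.46417351 199.68857888]
[303.0132598  207.09800855] [278.42428681 219.51600504]
```

View pics/crop2.png

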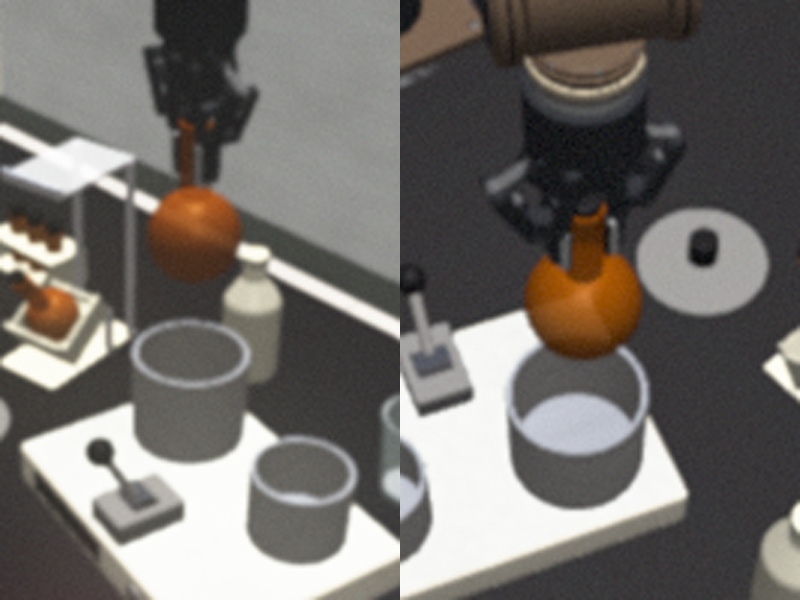

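Both views show the flask hanging upright above the open large cup. The rim projects to (303,208) in the side view, which matches the prediction. The cover lies flat on the bench, knob up.

```bash
python3 - <<'E'
from look import *
P=eyes.camera_params('side');S=eyes.camera_params('scene')
b,e=tri([(P,(304.8,168)),(S,(281.1,191))]);print('body',b.round(4),e); print('rim',tri([(P,(303.5,207.7)),(S,(279.3,221.7))]))
E
python3 go.py 0.5835 -0.098 0.20 80.3 0
```

```text
body [ 0.5884 -0.0945  0.2681] 0.0005890529874956416
rim (array([ 0.58643845, -0.09735234,  0.14367972]), np.float64(0.0006400727298829397))
pos [ 0.5838 -0.0944  0.3436] t 13.55 q [-0.33  0.04  1.68  0.    1.41 -1.74] F [ 0.6 -0.2 -1.7] open 0.301
row [0.0008, -0.0091, 0.3589] [0.0001, 0.0013, 0.0014] mm 144 deg 0.3
```

```bash
python3 -m handwheel '[[0.004,-0.008,0.05,0,0.001,0.001,-1],[0.004,-0.008,0.1,0,0.001,0.001,-1],[0.004,-0.008,0.15,0,0.001,0.001,-1],[0.004,-0.008,0.2,0,0.001,0.001,-1],[0.004,-0.008,0.25,0,0.001,0.001,-1],[0.004,-0.008,0.3,0,0.001,0.001,-1],[0.004,-0.008,0.34,0,0.001,0.001,-1],[0.004,-0.008,0.37,0,0.001,0.001,-1],[0.004,-0.008,0.385,0,0.001,0.001,-1],[0.004,-0.008,0.395,0,0.001,0.001,-1],[0.004,-0.008,0.395,0,0.001,0.001,-1]]'; python3 go.py 0.582 -0.0975 0.173 80.3 0
```

```text
time: 14.92
eef_pos: [0.5829, -0.0994, 0.1856]
tcp_rot: [0.085, 0.996, -0.0, 0.001]
contact_force: [0.6, 0.5, -1.6]
opening: 0.306
finger_force: 45.5
pos [ 0.5829 -0.0994  0.1856] t 14.925 q [-0.34  0.16  1.84 -0.    1.13 -1.74] F [ 0.6  0.5 -1.6] open 0.306
row [0.0031, 0.0044, 0.0315] [-0.0001, 0.0004, -0.0003] mm 13 deg 0.1
```

Next I'll lower it in small steps, watching the force.

```bash
for i in 1; do python3 -m handwheel '[[0,0.003,0.006,0,0,0,-1],[0,0.003,0.012,0,0,0,-1],[0,0.003,0.016,0,0,0,-1],[0,0.003,0.016,0,0,0,-1]]'; python3 -m handwheel '[[0,0,0.003,0,0,0,-1],[0,0,0.006,0,0,0,-1],[0,0,0.006,0,0,0,-1]]' | grep -E 'pos|contact'; done
```

```text
time: 15.42
eef_pos: [0.5828, -0.0982, 0.1788]
tcp_rot: [0.085, 0.996, -0.0, 0.0]
contact_force: [0.9, 0.3, -2.4]
opening: 0.301
finger_force: 45.5
eef_pos: [0.5828, -0.0982, 0.1764]
contact_force: [-0.3, 0.8, -2.0]
```

```bash
python3 -m handwheel '[[0,0,0.0025,0,0,0,-1],[0,0,0.0025,0,0,0,-1]]' | grep -E 'pos|contact';python3 -m handwheel '[[0,0,0.0025,0,0,0,-1],[0,0,0.0025,0,0,0,-1]]' | grep -E 'pos|contact'
```

```text
eef_pos: [0.5829, -0.0982, 0.1755]
contact_force: [-0.8, 0.2, -1.9]
eef_pos: [0.5829, -0.0981, 0.1744]
contact_force: [-0.2, -0.1, -0.6]
```

```bash
python3 -m handwheel '[[0,0,0.0015,0,0,0,-1],[0,0,0.0015,0,0,0,-1]]' | grep -E 'pos|contact'
```

```text
eef_pos: [0.5829, -0.0982, 0.1739]
contact_force: [-0.1, 0.1, -1.7]
```

```bash
python3 -m handwheel '[[0,0,0.0018,0,0,0,-1],[0,0,0.0018,0,0,0,-1]]' | grep -E 'pos|contact';python3 -m handwheel '[[0,0,0.0018,0,0,0,-1],[0,0,0.0018,0,0,0,-1]]' | grep -E 'pos|contact'
```

```text
eef_pos: [0.5829, -0.0982, 0.1732]
contact_force: [-0.3, -0.4, -1.5]
eef_pos: [0.5831, -0.0982, 0.1729]
contact_force: [-0.6, -0.5, 0.6]
```

```bash
python3 -m handwheel '[[0,0,0,0,0,0,-0.2],[0,0,0,0,0,0,0],[0,0,0,0,0,0,1],[0,0,0,0,0,0,1],[0,0,0,0,0,0,1],[0,0,-0.05,0,0,0,1],[0,0,-0.15,0,0,0,1],[0,0,-0.3,0,0,0,1],[0,0,-0.45,0,0,0,1],[0,0,-0.5,0,0,0,1],[0,0,-0.5,0,0,0,1]]'; python3 go.py 0.48 0.11 0.30 100 35;  python3 - <<'E'
from look import *
p=eyes.camera_params('wrist');im=snap('wrist','w4');h=orange(im);y,x=np.nonzero(h);print(x.min(),x.max(),y.min(),y.max());print(proj(p,np.array([.583,-.098,.215])),proj(p,np.array([.583,-.098,.148])))
E
```

```text
time: 18.42
eef_pos: [0.5833, -0.0982, 0.3754]
tcp_rot: [0.085, 0.996, -0.001, 0.003]
contact_force: [0.6, 0.4, -0.1]
opening: 1.002
finger_force: 0.0
pos [ 0.5833 -0.0982  0.3754] t 18.425 q [-0.34  0.03  1.64  0.    1.47 -1.74] F [ 0.6  0.4 -0.1] open 1.002
row [0.3438, 0.4695, 0.1861] [-0.0341, -0.1908, -0.1061] mm 244 deg 39.8
266 530 106 202
[286.94577891 193.92832214] [286.92743442 177.18904552]
```

View pics/w4.png

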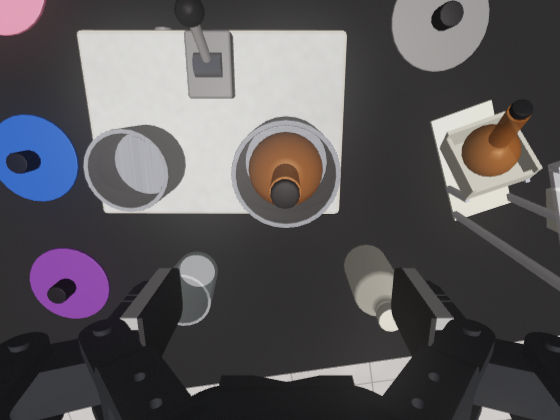

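The large flask stands in its cup, its stopper at (286,193) as predicted. The small flask's stopper is at (521,108).

```bash
python3 go.py 0.4825 0.126 0.26 100.5 35;python3 - <<'E'
from look import *
p=eyes.camera_params('wrist');sc=eyes.camera_params('scene')
X,e=tri([(p,(521,108)),(sc,(356.8,171.5))]);d=np.array([-.564,-.1045,.819]);print(X.round(4),e,'foot',(X-.122*d).round(4))
print(proj(p,np.array([.628,.153,.036])+.122*d))
E
```

```text
pos [ 0.5826 -0.098   0.3725] t 18.475 q [-0.34  0.03  1.64 -0.    1.47 -1.74] F [ 0.5  0.5 -1.1] open 1.001
row [0.3419, 0.5096, 0.2808] [-0.0345, -0.1921, -0.109] mm 270 deg 40.2
[0.5552 0.1449 0.1285] 0.002833537576352692 foot [0.624  0.1577 0.0286]
[524.33586076 112.41014307]
```

```bash
python3 -m handwheel '[[0.15,0.15,0.02,0,0,0,1],[0.3,0.3,0.05,-0.03,-0.19,-0.109,1],[0.342,0.51,0.12,-0.0345,-0.192,-0.109,1],[0.342,0.51,0.2,-0.0345,-0.192,-0.109,1],[0.342,0.51,0.28,-0.0345,-0.192,-0.109,1],[0.342,0.51,0.28,-0.0345,-0.192,-0.109,1],[0.342,0.51,0.28,-0.0345,-0.192,-0.109,1],[0.342,0.51,0.28,-0.0345,-0.192,-0.109,1]]';python3 -m handwheel '[[0,0,0,0,0,0,1]]' | tail -1
python3 - <<'E'
from look import *
p=eyes.camera_params('wrist'); a=snap('wrist','w5')
d=np.array([-.564,-.1045,.819]);f=np.array([.627,.1545,.036])
for s in (.027,.088,.121):print(s,proj(p,f+s*d).round(1))
print([proj(p,np.array(q)).round(1).tolist() for q in ((.5706,.1019,.004),(.5552,.1814,.004))])
E
python3 go.py 0.5774 0.1453 0.1081 100.5 35
```

```text
time: 19.48
eef_pos: [0.4861, 0.1253, 0.2658]
tcp_rot: [-0.086, 0.949, 0.027, 0.303]
contact_force: [-0.4, 0.9, 0.7]
opening: 1.0
finger_force: 0.0
finger_force: 0.0
0.027 [289.3 163.7]
0.088 [289.7 175.4]
0.121 [290.1 183.8]
[[248.5, 91.0], [328.3, 90.4]]
pos [0.4845 0.1255 0.2633] t 19.65 q [ 0.   -0.43  2.31  0.17  0.67 -1.85] F [ 0.   0.4 -0.4] open 1.002
row [0.0296, 0.0067, 0.4539] [-0.0003, 0.001, -0.0002] mm 182 deg 0.2
```

View pics/w5.png

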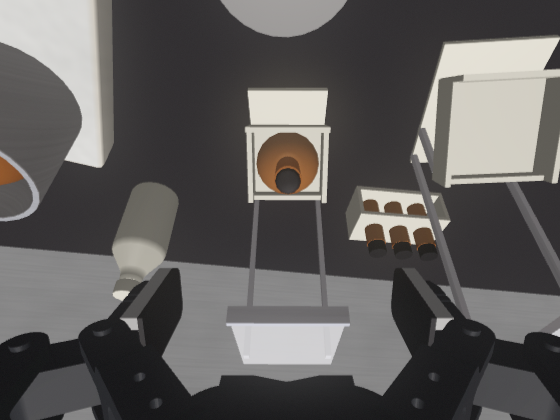

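The small flask's stopper at (288,181) and body at (288,161) lie within 3 px of the prediction. The guard lip at (288,316) stays about 78 mm from the tool axis, so I'll advance.

```bash
python3 -m handwheel '[[0.03,0.006,0.12,0,0.001,0,1],[0.03,0.006,0.24,0,0.001,0,1],[0.03,0.006,0.32,0,0.001,0,1],[0.03,0.006,0.38,0,0.001,0,1],[0.03,0.006,0.42,0,0.001,0,1],[0.03,0.006,0.454,0,0.001,0,1],[0.03,0.006,0.454,0,0.001,0,1]]' 20; python3 go.py 0.5774 0.1453 0.1081 100.5 35
```

```text
time: 20.52
eef_pos: [0.5756, 0.1454, 0.1044]
tcp_rot: [-0.087, 0.95, 0.027, 0.297]
contact_force: [0.8, -0.1, 0.1]
opening: 0.998
finger_force: 0.0
pos [0.5756 0.1454 0.1044] t 20.525 q [ 0.05  0.07  2.21  0.3   0.27 -1.97] F [ 0.8 -0.1  0.1] open 0.998
row [-0.0088, -0.0012, -0.0052] [0.0001, -0.0015, -0.0002] mm 4 deg 0.3
```

```bash
python3 -m handwheel '[[-0.008,0,-0.005,0,-0.001,0,1],[-0.008,0,-0.005,0,-0.001,0,1]]'|head -2; python3 go.py 0.5774 0.1453 0.1081 100.5 35;  python3 -m handwheel '[[0,0,0,0,0,0,-1],[0,0,0,0,0,0,-1],[0,0,0,0,0,0,-1],[0,0,0,0,0,0,-1],[0,0,0,0,0,0,-1],[0,0,0,0,0,0,-1],[0,0,0,0,0,0,-1],[0,0,-0.03,0,0,0,-1],[0,0,-0.08,0,0,0,-1]]' 45; python3 go.py 0.47 0.126 0.264 100.5 35
```

```text
time: 20.78
eef_pos: [0.5771, 0.1459, 0.1097]
pos [0.5771 0.1459 0.1097] t 20.775 q [ 0.05  0.06  2.21  0.29  0.27 -1.97] F [-0.3 -0.2  0.5] open 1.002
row [0.002, -0.0017, 0.0035] [-0.0, 0.0006, 0.0] mm 2 deg 0.1
time: 21.9
eef_pos: [0.5574, 0.1425, 0.1342]
tcp_rot: [-0.087, 0.95, 0.028, 0.298]
contact_force: [0.7, 0.7, -0.8]
opening: 0.244
finger_force: 44.0
pos [0.5574 0.1425 0.1342] t 21.9 q [ 0.04 -0.03  2.24  0.25  0.33 -1.93] F [ 0.7  0.7 -0.8] open 0.244
row [-0.0029, -0.0005, -0.3933] [0.0002, -0.0009, -0.0001] mm 157 deg 0.2
```

Held: the opening is 0.244, about 21 mm against the 22 mm neck. I'll draw it on out and up.

```bash
python3 -m handwheel '[[0,0,-0.1,0,0,0,-1],[0,0,-0.2,0,0,0,-1],[0,0,-0.3,0,0,0,-1],[0,0,-0.39,0,0,0,-1],[-0.2,0,-0.55,0,0,0,-1],[-0.2,0,-0.55,0,0,0,-1],[-0.2,0,-0.55,0,0,0,-1]]'|head -2; python3 go.py 0.50 -0.07 0.38 88 15
```

```text
time: 22.78
eef_pos: [0.4997, 0.1315, 0.3658]
pos [0.4997 0.1315 0.3658] t 22.775 q [ 0.02 -0.46  2.14  0.13  0.85 -1.79] F [-0.5 -0.3 -0.8] open 0.245
row [0.0539, -0.4955, -0.0812] [0.0294, 0.113, 0.0633] mm 202 deg 23.9
```

```bash
python3 -m handwheel '[[0.054,-0.495,-0.08,0.029,0.113,0.063,-1],[0.054,-0.495,-0.08,0.029,0.113,0.063,-1],[0.054,-0.495,-0.08,0.029,0.113,0.063,-1],[0.054,-0.495,-0.08,0.029,0.113,0.063,-1],[0.054,-0.495,-0.08,0.029,0.113,0.063,-1]]'|head -2; python3 go.py 0.5545 -0.2655 0.31 80.3 0
```

```text
time: 23.4
eef_pos: [0.4985, -0.07, 0.3726]
pos [ 0.4985 -0.07    0.3726] t 23.4 q [-0.38 -0.31  1.96  0.09  1.25 -1.93] F [ 0.   1.3 -1.4] open 0.246
row [-0.1136, -0.4838, 0.1897] [0.006, 0.0797, 0.0423] mm 213 deg 16.3
```

```bash
python3 -m handwheel '[[-0.1136,-0.484,0.05,0.006,0.08,0.042,-1],[-0.1136,-0.484,0.05,0.006,0.08,0.042,-1],[-0.1136,-0.484,0.05,0.006,0.08,0.042,-1],[-0.1136,-0.484,0.19,0.006,0.08,0.042,-1],[-0.1136,-0.484,0.19,0.006,0.08,0.042,-1],[-0.1136,-0.484,0.19,0.006,0.08,0.042,-1],[-0.1136,-0.484,0.19,0.006,0.08,0.042,-1]]'|head -3; python3 go.py 0.5545 -0.2655 0.31 80.3 0
python3 - <<'E'
from look import *
a=snap('side','d3');b=snap('scene','s4');
P=eyes.camera_params('side');S=eyes.camera_params('scene')
for X in((.5545,-.2655,.25),(.5545,-.2655,.125)):print(proj(P,np.array(X)),proj(S,np.array(X)))
c=np.zeros((600,800,3),np.uint8);c[:600,:400]=cv2.resize(a[110:310,270:403],(400,600),interpolation=2);c[:600,400:]=cv2.resize(b[110:310,160:293],(400,600),interpolation=2)
cv2.imwrite('pics/crop3.png',c[...,::-1])
E
```

```text
time: 24.28
eef_pos: [0.5567, -0.2642, 0.3153]
tcp_rot: [0.082, 0.997, -0.002, 0.003]
pos [ 0.5567 -0.2642  0.3153] t 24.275 q [-0.61  0.11  1.66 -0.    1.36 -2.01] F [ 1.3  0.7 -0.3] open 0.244
row [0.005, -0.0041, 0.0132] [-0.0011, 0.0021, 0.0015] mm 6 deg 0.5
[344.80489131 205.07340374] [202.67745339 219.35729996]
[340.35133995 246.15635917] [209.07854085 248.27779127]
```

View pics/crop3.png

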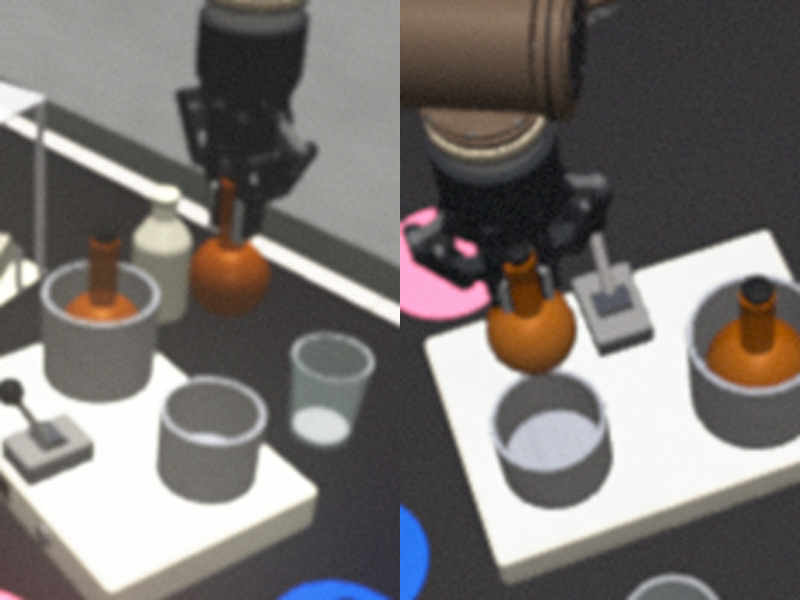

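The small flask hangs upright over the small cup. The body is at (346.5,201) and the rim at (341,247) in the side view, and at (204,219) and (210,250) in the scene view. The large flask is still upright in its cup.

```bash
python3 - <<'E'
from look import *
P=eyes.camera_params('side');S=eyes.camera_params('scene')
print('body',tri([(P,(346.5,201.3)),(S,(204,219.3))])); print('rim',tri([(P,(340.8,247)),(S,(210,250))]))
E
python3 go.py 0.555 -0.2655 0.165 80.3 0
```

```text
body (array([ 0.56051405, -0.26454827,  0.25762731]), np.float64(5.736059290969751e-05))
rim (array([ 0.55717882, -0.26508681,  0.12055514]), np.float64(4.346985271349119e-05))
pos [ 0.5566 -0.2646  0.3149] t 24.375 q [-0.61  0.11  1.66 -0.    1.36 -2.01] F [ 0.7  0.1 -0.5] open 0.244
row [0.0058, -0.0016, 0.3748] [-0.001, 0.002, 0.0013] mm 150 deg 0.5
```

```bash
python3 -m handwheel '[[0.008,-0.001,0.05,-0.001,0.002,0.001,-1],[0.008,-0.001,0.1,-0.001,0.002,0.001,-1],[0.008,-0.001,0.15,-0.001,0.002,0.001,-1],[0.008,-0.001,0.2,-0.001,0.002,0.001,-1],[0.008,-0.001,0.25,-0.001,0.002,0.001,-1],[0.008,-0.001,0.3,-0.001,0.002,0.001,-1],[0.008,-0.001,0.335,-0.001,0.002,0.001,-1],[0.008,-0.001,0.36,-0.001,0.002,0.001,-1],[0.008,-0.001,0.375,-0.001,0.002,0.001,-1],[0.008,-0.001,0.38,-0.001,0.002,0.001,-1],[0.008,-0.001,0.38,-0.001,0.002,0.001,-1]]'|head -4; python3 go.py 0.5533 -0.265 0.155 80.3 0
```

```text
time: 25.75
eef_pos: [0.5533, -0.2656, 0.1606]
tcp_rot: [0.085, 0.996, 0.001, -0.002]
contact_force: [-0.4, -0.8, -1.3]
pos [ 0.5533 -0.2656  0.1606] t 25.75 q [-0.61  0.24  1.8  -0.    1.1  -2.01] F [-0.4 -0.8 -1.3] open 0.245
row [0.0003, 0.0015, 0.0139] [0.0004, -0.001, -0.0001] mm 6 deg 0.2
```

```bash
m(){ grep -E 'eef_pos|contact'; }; python3 -m handwheel '[[0,0.001,0.005,0,-0.001,0,-1],[0,0.001,0.01,0,-0.001,0,-1],[0,0.001,0.013,0,-0.001,0,-1],[0,0.001,0.013,0,-0.001,0,-1]]'|m; python3 -m handwheel '[[0,0,0.0025,0,0,0,-1],[0,0,0.0025,0,0,0,-1]]'|m;python3 -m handwheel '[[0,0,0.0025,0,0,0,-1],[0,0,0.0025,0,0,0,-1]]'|m
```

```text
eef_pos: [0.5531, -0.265, 0.1548]
contact_force: [-0.4, -0.1, -1.7]
eef_pos: [0.5531, -0.265, 0.1538]
contact_force: [0.2, 0.1, 0.3]
eef_pos: [0.5531, -0.265, 0.1528]
contact_force: [0.5, 0.4, -0.9]
```

```bash
m(){ grep -E 'eef_pos|contact'; }; python3 -m handwheel '[[0,0,0.002,0,0,0,-1],[0,0,0.002,0,0,0,-1],[0,0,0.002,0,0,0,-1]]'|m; python3 -m handwheel '[[0,0,0.002,0,0,0,-1],[0,0,0.002,0,0,0,-1],[0,0,0.002,0,0,0,-1]]'|m
```

```text
eef_pos: [0.5532, -0.2651, 0.1521]
contact_force: [0.1, -0.0, -0.4]
eef_pos: [0.5531, -0.2651, 0.1513]
contact_force: [0.4, -0.3, -1.4]
```

```bash
m(){ grep -E 'eef_pos|contact'; }; python3 -m handwheel '[[0,0,0.002,0,0,0,-1],[0,0,0.002,0,0,0,-1],[0,0,0.002,0,0,0,-1]]'|m; python3 -m handwheel '[[0,0,0.002,0,0,0,-1],[0,0,0.002,0,0,0,-1],[0,0,0.002,0,0,0,-1]]'|m
```

```text
eef_pos: [0.5531, -0.265, 0.1505]
contact_force: [0.3, 0.9, -1.2]
eef_pos: [0.5531, -0.2651, 0.1497]
contact_force: [0.2, -0.8, -0.9]
```

```bash
m(){ grep -E 'eef_pos|contact'; }; python3 -m handwheel '[[0,0,0.002,0,0,0,-1],[0,0,0.002,0,0,0,-1],[0,0,0.002,0,0,0,-1]]'|m; python3 -m handwheel '[[0,0,0.002,0,0,0,-1],[0,0,0.002,0,0,0,-1],[0,0,0.002,0,0,0,-1]]'|m
```

```text
eef_pos: [0.5533, -0.2652, 0.1493]
contact_force: [0.2, 0.7, 1.3]
eef_pos: [0.5535, -0.2652, 0.1492]
contact_force: [-0.0, 0.7, 5.1]
```

The flask has touched the floor with about 5 N. I'll ease off slightly, release and rise.

```bash
python3 -m handwheel '[[0,0,-0.001,0,0,0,-1],[0,0,-0.001,0,0,0,-0.3],[0,0,-0.001,0,0,0,0.2],[0,0,-0.001,0,0,0,1],[0,0,-0.001,0,0,0,1],[0,0,-0.05,0,0,0,1],[0,0,-0.15,0,0,0,1],[0,0,-0.3,0,0,0,1],[0,0,-0.45,0,0,0,1],[0,0,-0.5,0,0,0,1],[0,0,-0.5,0,0,0,1]]'; python3 go.py 0.37 -0.148 0.33 80.3 0
python3 - <<'E'
from look import *
p=eyes.camera_params('wrist');im=snap('wrist','w6');print('stoppers S,L',proj(p,np.array([.555,-.265,.186])),proj(p,np.array([.583,-.098,.215])))
cv2.imwrite('pics/w6.png',im[...,::-1])
E
```

```text
time: 30.38
eef_pos: [0.5538, -0.2657, 0.3511]
tcp_rot: [0.085, 0.996, -0.0, 0.002]
contact_force: [0.1, 0.3, -0.5]
opening: 1.002
finger_force: 0.0
pos [ 0.5538 -0.2657  0.3511] t 30.375 q [-0.61  0.09  1.62  0.    1.43 -2.01] F [ 0.1  0.3 -0.5] open 1.002
row [0.5027, 0.2127, 0.0507] [-0.0002, 0.0012, -0.0] mm 219 deg 0.2
stoppers S,L [287.72286259 194.56286593] [513.25456948 203.44385823]
```

View pics/w6.png

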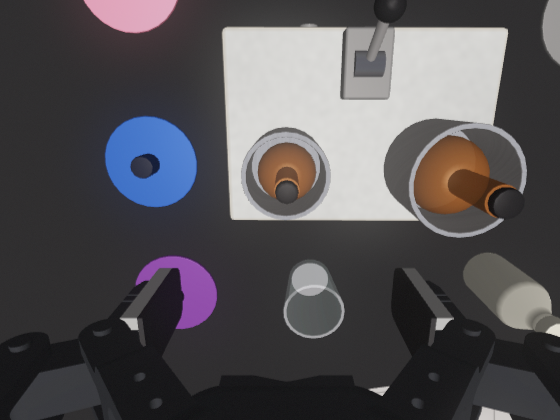

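Both flasks stand in their cups. The small stopper at (287,191) and the large one at (506,203) are close to the predictions. The lever is at (390,8).

```bash
python3 -m handwheel '[[0.15,0.05,-0.02,0,0,0,-1],[0.3,0.12,0,0,-0.03,0,-1],[0.44,0.19,0.05,0,0.05,0,-1],[0.48,0.213,0.1,0,0.083,0,-1],[0.48,0.213,0.12,0,0.083,0,-1],[0.48,0.213,0.12,0,0.083,0,-1],[0.48,0.213,0.12,0,0.083,0,-1]]'; python3 go.py 0.378 -0.149 0.30 80.3 -15;python3 go.py 0.376 -0.149 0.145 80.3 -15
```

```text
time: 31.3
eef_pos: [0.3789, -0.1497, 0.3008]
tcp_rot: [0.084, 0.988, 0.012, -0.129]
contact_force: [0.8, 0.9, 0.3]
opening: -0.001
finger_force: 0.0
pos [ 0.3789 -0.1497  0.3008] t 31.3 q [-0.57 -0.22  2.02 -0.1   1.58 -1.96] F [0.8 0.9 0.3] open -0.001
row [0.0018, 0.0012, 0.0026] [0.0005, 0.0006, -0.0001] mm 1 deg 0.1
pos [ 0.3789 -0.1497  0.3008] t 31.3 q [-0.57 -0.22  2.02 -0.1   1.58 -1.96] F [0.8 0.9 0.3] open -0.001
row [-0.093, -0.0002, 0.3783] [0.0005, 0.0006, -0.0001] mm 156 deg 0.1
```

```bash
python3 -m handwheel '[[-0.02,0,0.1,0,0,0,-1],[-0.05,0,0.2,0,0,0,-1],[-0.08,0,0.3,0,0,0,-1],[-0.093,0,0.375,0,0,0,-1],[-0.093,0,0.375,0,0,0,-1],[-0.093,0,0.375,0,0,0,-1]]'; python3 go.py 0.478 -0.167 0.145 80.3 -15
```

```text
time: 32.05
eef_pos: [0.3768, -0.1492, 0.1476]
tcp_rot: [0.084, 0.988, 0.011, -0.128]
contact_force: [-0.6, 0.3, 0.4]
opening: 0.003
finger_force: 0.0
pos [ 0.3768 -0.1492  0.1476] t 32.05 q [-0.57 -0.06  2.18 -0.1   1.27 -1.93] F [-0.6  0.3  0.4] open 0.003
row [-0.2501, -0.0011, -0.0595] [0.0002, 0.001, -0.0001] mm 103 deg 0.2
```

Now I'll push gently along the shaker's +x.

```bash
python3 -m handwheel '[[-0.03,0,-0.007,0,0,0,-1],[-0.06,0,-0.014,0,0,0,-1],[-0.09,0,-0.021,0,0,0,-1],[-0.12,0,-0.029,0,0,0,-1],[-0.15,0,-0.036,0,0,0,-1],[-0.18,0,-0.043,0,0,0,-1],[-0.2,0,-0.048,0,0,0,-1],[-0.22,0,-0.052,0,0,0,-1],[-0.235,0,-0.056,0,0,0,-1],[-0.235,0,-0.056,0,0,0,-1]]'
python3 - <<'E'
from look import *
a=snap('side','d4');b=snap('scene','s5')
S=eyes.camera_params('scene');P=eyes.camera_params('side')
for x in (.49,.4985):print(proj(S,np.array([x,-.17,.147])),proj(P,np.array([x,-.17,.147])))
c=np.zeros((600,800,3),np.uint8);c[:600,:400]=cv2.resize(a[170:310,240:333],(400,600),interpolation=2);c[:600,400:]=cv2.resize(b[130:270,180:273],(400,600),interpolation=2)
cv2.imwrite('pics/crop4.png',c[...,::-1])
E
```

```text
time: 33.3
eef_pos: [0.4712, -0.1646, 0.1432]
tcp_rot: [0.084, 0.988, 0.012, -0.13]
contact_force: [-0.5, 0.7, -0.3]
opening: -0.002
finger_force: 0.0
[231.62935118 204.53052587] [296.33118198 232.28581314]
[233.37339098 207.12138304] [298.7355576  230.96839729]
```

View pics/crop4.png

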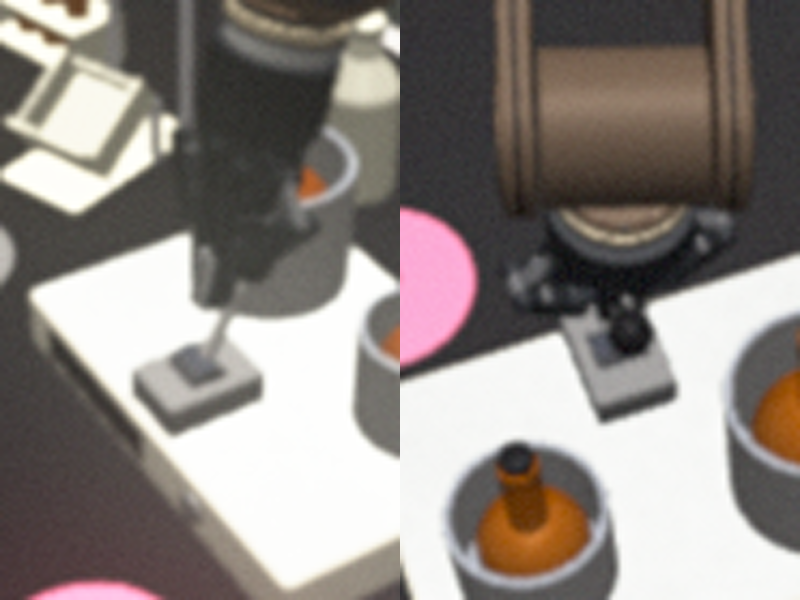

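The lever now leans away, with its tip at (234,207), about where the end stop should be. I'll push a few mm more until the force rises.

```bash
python3 -m handwheel '[[-0.006,0,-0.002,0,0,0,-1],[-0.012,0,-0.003,0,0,0,-1],[-0.012,0,-0.003,0,0,0,-1]]'|grep -E 'eef|cont';python3 -m handwheel '[[-0.004,0,-0.001,0,0,0,-1],[-0.008,0,-0.002,0,0,0,-1],[-0.008,0,-0.002,0,0,0,-1]]'|grep -E 'eef|cont'
```

```text
eef_pos: [0.4726, -0.1647, 0.1432]
contact_force: [-9.4, 1.1, 4.9]
eef_pos: [0.4728, -0.1647, 0.1432]
contact_force: [-18.5, 1.4, 10.2]
```

The lever is at its stop. I'll back off, rise clear and do a final numeric check.

```bash
python3 -m handwheel '[[0.05,0,0.012,0,0,0,-1],[0.12,0,0.03,0,0,0,-1],[0.2,0,0,0,0,0,-1],[0.2,0,-0.15,0,0,0,-1],[0.2,0,-0.3,0,0,0,-1],[0.2,0,-0.45,0,0,0,-1],[0.2,0,-0.5,0,0,0,-1],[0.2,0,-0.5,0,0,0,-1]]'|grep -E 'time|eef|cont'
python3 - <<'E'
from look import *
a=snap('side','d5');b=snap('scene','s6');S=eyes.camera_params('scene');P=eyes.camera_params('side')
for n,X in (('tip',(.499,-.17,.147)),('Sstop',(.555,-.265,.184)),('Lstop',(.583,-.098,.212)),('coverknob',(.45,.1155,.03))):
    X=np.array(X);o=[]
    for im,p in((b,S),(a,P)):
        u,v=proj(p,X);m=np.zeros(im.shape[:2],bool);v0,u0=int(v),int(u);m[v0-9:v0+10,u0-9:u0+10]=True
        try:o.append((p,blob((im.max(2)<(50 if p is S else 75))&m,(u,v))[0]))
        except ValueError:pass
    print(n,[(np.round(proj(p,X),1),np.round(c,1)) for p,c in o],np.round(tri(o)[0],3) if len(o)==2 else '')
E
```

```text
time: 35.15
eef_pos: [0.4542, -0.1622, 0.3581]
contact_force: [0.6, -0.3, -0.8]
tip [(array([233.5, 207.3]), array([233.1, 208.2])), (array([298.9, 230.9]), array([298.2, 230.6]))] [ 0.499 -0.17   0.146]
Sstop [(array([206.5, 235.3]), array([206.4, 236.5])), (array([342.4, 227.3]), array([342.4, 225.2]))] [ 0.558 -0.265  0.187]
Lstop [(array([278.5, 204.2]), array([278. , 206.1])), (array([303.7, 187.5]), array([302.9, 185.7]))] [ 0.585 -0.098  0.214]
coverknob [(array([320., 172.]), array([320.5, 172.5])), (array([224. , 225.6]), array([222.6, 221.3]))] [0.453 0.117 0.04 ]
```

```bash
python3 -c "
from plant import ctrl; print(ctrl.sign_off())"
```

```text
the job is handed in; nothing more can be done
None
```

I handed the job in at about 35 s. The cover lies flat on the bench knob up, both flasks stand in the cups of their own size, and the run lever is pushed over to its stop. My last camera check agreed with this, but sign-off returned no verdict.

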